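Mark a wooden candle in the pedal press

ROBOT

A 7-joint arm with a two-finger parallel gripper is mounted at the origin on the work surface. World frame = base frame: x ahead of the robot, y to its left, z up, the work surface at z = 0. Lengths are in m, angles in rad, forces in N, time in s.
With the tool pointing down it reaches from about 0.425 to 0.875 m from the base axis. Payload 8.4 kg.
Tool frame: the origin (TCP) lies at the very end of the fingers, on their centre line; the grasp point (between the pads) lies 19 mm behind it; z points along the fingers, y is the line along which they close (so a half turn about z gives the same grasp; the last joint's range is limited). The gripper opens to 87 mm and grips with 3 to 60 N. Pads are 19 mm wide; open, the fingers measure 117 mm over their backs; the gripper's body (75 mm by 190 mm) begins 51 mm behind the grasp point.
Start: joints at [-1.278, 0.333, 0.04, 1.465, -0.013, 1.343, -0.059], TCP at [0.248, 0.601, 0.223] pointing down, gripper open.
Joint ranges: [-2.58, 2.58], [-0.38, 2.09], [-1.3, 1.39], [0.25, 2.4], [-1.5, 4.64], [0.08, 2.09], [-2.65, 2.65]. Speed limits (rad/s): [2.22, 2.22, 2.79, 2.79, 3.14, 3.14, 3.14].

INTERFACE

Orientations are given as a rotation vector (axis times angle).
In Python, from plant import manip gives the robot as it stands. The module is installed in compiled form; this text tells all that it offers.
- The arm moves only by the shell command python3 -m handwheel 'ROWS'. ROWS is JSON, a list of rows, each an object of numbers: "tx", "ty", "tz": the shift along the tool's x, y, z in mm; "ax", "ay", "az": the turn, a rotation vector about the tool's x, y, z in degrees; "gripper": the opening, from 0 (shut) to 1 (fully open). A call has 1 to 8 rows; each row shifts and turns the commanded pose from where the row before left it, along the tool's axes as they then stand; what a row does not reach is not made up. A row lasts 1/12 s, in which the tool goes at most 41.7 mm and 7.16 degrees, less where a joint would pass 70% of its speed; a pose out of reach is approached as far as the arm can. A call is refused whole if a number of a shift passes 41.7 or a number of a turn 7.16, either way. A call with a gripper value outside its range is refused whole. The fingers move at their own pace and stop on an object; the grip force is fixed at half the most. Time passes only in rows, so rows that do not move let the fingers close. It gives the time, the measured TCP pose, the force, the opening and the grip force at its end, in the units of the state.
- manip.get_obs(): the state, without advancing time (a new reading comes with each control period).
- manip.get_image(name): name is "scene" or "side" or "wrist"; returns a dict with "frame" (420x560x3 uint8, blue, green, red), "fovy" (degrees; the focal length in pixels is half the picture's height over the tangent of half this angle, whatever the lens; pixels are square), "cx", "cy" (the principal point, pixels), "R" (3x3) and "t" (3): a world point X has camera coordinates R X + t. Camera axes: x right, y down, z forward; pixel columns grow to the right and rows downward; lengths in m; the calibration is good to about 2 mm. A picture is of the moment at which its call begins. There is no depth.
- manip.close_job(): hands the job in; it is judged then, once.
Trained networks look in a picture, given as the dict that the camera call returned (one of the last four; its "shot" number tells which), for a name from the list of things; names that differ only in an ending like _2 or _b are one class to them, and where a whole thing is asked for, a point or a joint stands for the part that bears it (a point fixed in the world has none). Each returns a list of dicts, best first, with "p" (0 to 1); they miss things now and then, are a little off and sometimes report something else, mostly with a low value. They report only what shows in the picture. A call takes as long as a camera call. They do not tell look-alikes from the thing itself.
- manip.search_frame(target, picture): "extent" ([left, top, right, bottom] as shares, 0 to 1, of the picture: columns of its width, rows of its height, round what is visible of it).
The state is a dict: "clock": time; "joints": joint angles; "joint_vel": joint speeds; "effort": joint torques, N m; "ee_pos": TCP position; "ee_rot": TCP orientation; "contact_force": force on the tool from outside, world axes, zero at the start; "wrist_torque": the same for the moment, N m; "opening": opening from 0.0 (shut) to 1.0 (fully open); "finger_force": force on a finger pad.
Only numpy, scipy, OpenCV 4.12 (cv2) and the standard library are available. Lean on these libraries where they do the work, as an engineer would, in place of code of your own. Each camera call takes 0.05 s, during which the arm holds its last target. There are 200 camera calls.

TASK

Stand the turned wooden candle upright in the ring of the marking press, setting it down rather than dropping it, and let go. Then reach in under the clear canopy with a tilted tool, press the pedal right down to its stop and hold it there for about half a second, so that the stamp bears on the candle. Finally let the pedal come back up and leave the candle standing in the ring; do not disturb the pine cone, ribbon spool or glue gun.

Things in the scene. Friction and masses are not known exactly. Their poses are not given: they have to be found in the camera images.
- candle: Loose plain pale wooden candle blank: an upright cylinder, 28 mm diameter, 100 mm tall, with a small 13 mm wide, 16 mm tall flame tip on top (look only); 35 to 70 g. Origin: centre of its underside; z up along the cylinder. It starts standing on the table.
- press: Marking press fixed to the table. Origin on the table under the plate's middle; x from its front (robot's side) to its back, y to its left, z up; yawed a little. Grey base plate, mm: x -90 to 110, y -165 to 165, top z 15. Left: ring at (-20, 100). Middle: ram casing x -50 to 10, y -14 to 62, top z 66, stamp sticking out to +y. Right: pedal at y -100 under a clear guard canopy.
- nest (a point): Centre of the steel ring's bore at its floor (15 mm above the table), where the centre of the candle's underside belongs. Ring: bore 34 mm, outside 50 mm, 14 mm high, flat floor. A steel backrest block stands 17 to 37 mm to its left (+y), x -25 to +25, its top 47 mm above this point. Axes as press.
- canopy_lip (a point): Middle of the guard canopy's front lip, on its lower face, 237 mm above the table; axes as press. The canopy is a level clear plate in a steel frame, 3 mm thick, running from here 175 mm back (+x) and 55 mm to either side, on two 14 mm posts at its back corners (from 160 mm behind the lip); front and sides below it are open.
- tread_front (a point): Middle of the front edge of the pedal's tread, on its upper face; moves with the pedal. Up: 57 mm above the table, 34 mm behind and 180 mm below the canopy's lip. Down: tread level, 41 mm above the table, 32 mm behind the lip. The canopy is in the way of a vertical gripper: lean the tool about 40 degrees, fingertips towards the back, and press down 10 to 25 mm behind this edge.
- pedal (a joint): Pedal angle, rad: 0 up (rest), 0.15 fully down on its stop, a rubber buffer. Hinge along y at press x +70, y -100, z 35 mm, 106 mm behind the front edge; the spring needs about 5 N at the front edge to start and about 13 N at the stop, and brings the pedal back up.
- tread: The pedal's tread: black rubber plate 80 mm wide, 8 mm thick, 84 mm long from its front edge back towards the hinge. Origin on the hinge axis, 106 mm behind the front edge.
- stamp: Sprung stamp head, 30 mm wide, 24 mm high, centred 45 mm above the table, that the pedal drives about 24 mm to the left (+y of the press) against the candle and the backrest. Origin: centre of its face.
- pinecone: Loose bystander: brown pine cone standing on the table, 52 mm wide, 68 mm tall. Origin: underside centre.
- spool: Loose bystander: ribbon spool lying flat, 60 mm diameter, 40 mm tall. Origin: underside centre.
- glue_gun: Loose bystander: blue glue gun lying on its side beyond the work, about 190 mm by 130 mm, 45 mm tall. Origin: underside of the barrel's centre.
Not all that is in view belongs to the job. What is meant by the candle is not turquoise, and is the larger of those in its own colour.

How it is judged:
On the way, in this order (a step that is already met when the one before it is completed fails the run):
1. the candle stands in the ring: upright, on the floor of the bore, at rest and let go (horizontal distance between candle and nest below 0.006 m and z of candle in the frame of nest below 0.004 m and angle between candle's own z axis and vertical below 0.1 rad and contact force between the fingers and candle below 0.2 N and linear speed of candle below 0.02 m/s), for 0.2 s.
2. the tool presses the pedal's tread to its stop while the candle stands in the ring and the stamp bears on it (value of joint pedal above 0.138 rad and contact force between any of the fingers, the arm and tread above 1 N and contact force between stamp and candle above 1 N and horizontal distance between candle and nest below 0.006 m and z of candle in the frame of nest below 0.004 m and angle between candle's own z axis and vertical below 0.1 rad), for 0.4 s.
At the end, for the whole second after the job is handed in: The candle stands in the ring: underside centre within 6 mm of the bore's axis and within 4 mm of its floor, upright within 0.10 rad, at rest; the pedal is back up (below 0.025 rad) (horizontal distance between candle and nest below 0.006 m and z of candle in the frame of nest below 0.004 m and angle between candle's own z axis and vertical below 0.1 rad and linear speed of candle below 0.02 m/s and value of joint pedal below 0.025 rad); the robot touches nothing.
It fails at once if the pinecone is moved by more than 30 mm (distance of pinecone from where it was at the start of the episode above 0.03 m).
It fails at once if the spool is moved by more than 30 mm (distance of spool from where it was at the start of the episode above 0.03 m).
It fails at once if the glue gun is moved by more than 30 mm (distance of glue_gun from where it was at the start of the episode above 0.03 m).
It fails at once if the candle falls freely over the ring, more than 18 mm above its floor (horizontal distance between candle and nest below 0.04 m and z of candle in the frame of nest above 0.018 m and contact force between candle and anything else below 0.05 N).
It also fails if it takes over 64 s, if anything falls off the work surface, if the arm or the gripper's body presses on something with over 40 N, if the wrist force passes 120 N, or if a joint passes its speed limit or range.

## Working session

There is one attempt and no reset: what is moved stays moved. The work goes in short steps, Python scripts to look and compute and a shell command to move; the robot and the scene stay as the last step left them, time stands still between calls to the robot, and variables do not carry over. Pictures are saved under pics/ and viewed, at most 10 in all, crops included, and the job is handed in when it is done.

```bash
mkdir -p pics; cat > h.py <<'E'
import numpy as np, cv2
from plant import manip
from scipy.spatial.transform import Rotation as Ro
def K(p):
    f=p["frame"].shape[0]/2/np.tan(np.radians(p["fovy"])/2); return f,p["cx"],p["cy"]
def proj(p,X):
    f,cx,cy=K(p); c=np.array(p["R"])@np.array(X)+np.array(p["t"]); return np.array([cx+f*c[0]/c[2],cy+f*c[1]/c[2]])
def onz(p,u,v,z):
    f,cx,cy=K(p); R=np.array(p["R"]); C=-R.T@np.array(p["t"]); d=R.T@np.array([(u-cx)/f,(v-cy)/f,1]); return C+d*(z-C[2])/d[2]
E
python3 - <<'E'
from h import *
o=manip.get_obs(); print(o['clock'],o['ee_pos'],o['ee_rot'])
for n in("scene","side"):
    p=manip.get_image(n); cv2.imwrite(f"pics/{n}0.png",p["frame"])
    R=np.array(p["R"]);print(n,p["fovy"],-R.T@np.array(p["t"]),R[2])
    for t in["candle","press","nest","canopy_lip","tread_front","tread","stamp","pinecone","spool","glue_gun"]:
        try:r=manip.search_frame(t,p)
        except Exception as e: print(t,e);continue
        print(t,[(round(d["p"],2),(np.array(d["extent"])*[560,420,560,420]).round(1).tolist()) for d in r[:4]])
E
```

```text
0.0 [0.24806845 0.60027787 0.22164314] [-6.11550782e-01 -3.08127878e+00  2.56748480e-03]
scene 51.81270773355293 [0.90520171 0.39030617 0.92304839] [-0.38014284 -0.37866249 -0.84386382]
candle [(0.75, [391.3, 301.8, 415.2, 331.4]), (0.73, [403.7, 284.0, 418.6, 303.8]), (0.52, [175.6, 140.2, 221.1, 176.0]), (0.44, [354.9, 310.6, 369.7, 332.0])]
press [(0.97, [133.5, 77.5, 282.5, 261.2])]
nest [(0.62, [137.7, 77.9, 286.9, 262.6])]
canopy_lip [(0.72, [138.6, 78.4, 281.7, 260.1]), (0.53, [277.5, 352.7, 359.2, 420.0])]
tread_front [(0.9, [174.3, 138.5, 221.2, 177.7])]
tread [(0.83, [172.5, 141.0, 218.8, 176.7]), (0.25, [136.4, 80.2, 285.2, 261.3])]
stamp [(0.57, [231.3, 191.5, 245.7, 203.8])]
pinecone [(0.64, [346.3, 247.8, 371.5, 274.2])]
spool [(0.74, [316.4, 287.5, 342.3, 321.0])]
glue_gun [(0.84, [275.8, 355.7, 360.0, 420.0])]
side 56.116985876349375 [0.36755919 0.63671132 0.71247557] [ 0.26871624 -0.72253852 -0.63696912]
candle [(0.91, [245.5, 365.3, 266.2, 413.1]), (0.76, [228.9, 344.1, 243.6, 370.1]), (0.6, [287.3, 383.8, 299.1, 414.1]), (0.18, [230.5, 305.8, 260.6, 344.0])]
press [(0.56, [246.1, 105.7, 375.3, 265.2])]
nest [(0.9, [249.7, 107.9, 376.3, 262.6])]
canopy_lip [(0.77, [249.3, 106.7, 377.5, 269.1])]
tread_front [(0.74, [312.8, 173.2, 350.4, 193.7])]
tread [(0.82, [309.2, 173.7, 352.3, 198.6])]
stamp [(0.2, [309.8, 172.3, 352.5, 196.8])]
pinecone [(0.67, [294.1, 318.9, 323.9, 348.1])]
spool [(0.65, [233.4, 305.7, 261.0, 343.2])]
glue_gun [(0.61, [101.5, 318.7, 204.7, 387.7])]
```

```bash
python3 - <<'E'
import cv2,numpy as np
a=cv2.imread("pics/scene0.png");b=cv2.imread("pics/side0.png")
def lab(im,x0,y0,x1,y1,s): return cv2.resize(im[y0:y1,x0:x1],None,fx=s,fy=s,interpolation=cv2.INTER_CUBIC)
c=lab(a,120,60,300,270,2.2); d=lab(b,230,90,400,280,2.3)
h=max(c.shape[0],d.shape[0]); f=lambda m:cv2.copyMakeBorder(m,0,h-m.shape[0],0,0,0)
cv2.imwrite("pics/press0.png",np.hstack([f(c),f(d)]))
c=lab(a,270,240,430,420,2.5); d=lab(b,90,290,330,420,1.6)
h=max(c.shape[0],d.shape[0])
cv2.imwrite("pics/obj0.png",np.hstack([f(c),f(d)]))
E
```

```text
(no output)
```

View pics/scene0.png

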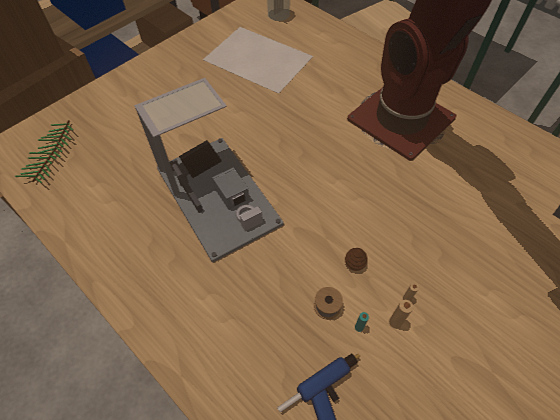

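View pics/press0.png

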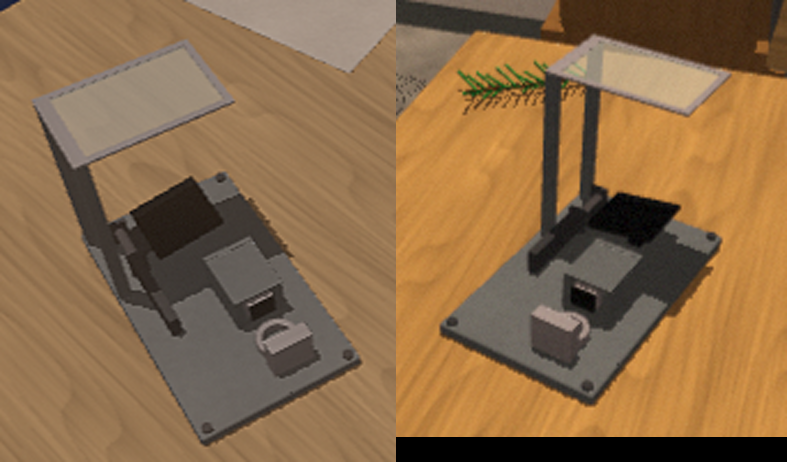

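View pics/obj0.png

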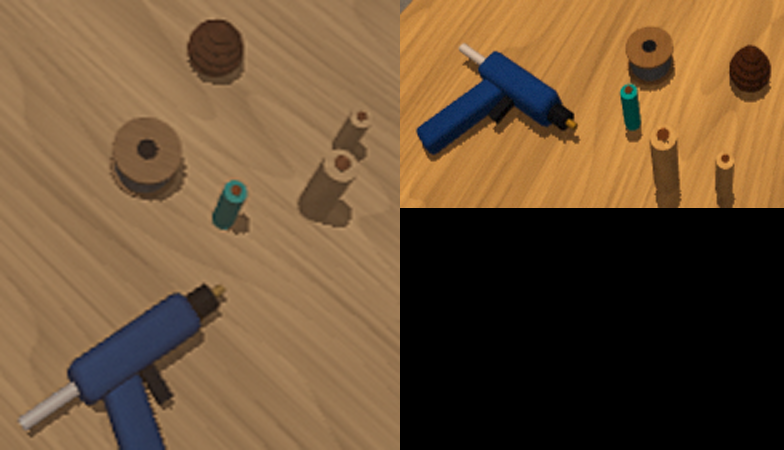

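```bash
cat > fit.py <<'E'
from h import *
from scipy.optimize import least_squares
P={n:manip.get_image(n) for n in("scene","side")}
S=lambda u,v:np.array([120+u/2.2-.25,60+v/2.2-.25]); D=lambda u,v:np.array([230+(u-396)/2.3-.25,90+v/2.3-.25])
pts=[("scene",(-90,165,15),S(360,360)),("scene",(110,165,15),S(205,437)),("scene",(-90,-165,15),S(222,172)),
("scene",(-70,-155,240),S(190,42)),("scene",(-70,-45,240),S(234,101)),("scene",(105,-45,240),S(78,167)),("scene",(105,-155,240),S(35,103)),
("side",(-90,165,15),D(595,394)),("side",(110,165,15),D(441,322)),("side",(-90,-165,15),D(720,233)),
("side",(-70,-155,240),D(731,74)),("side",(-70,-45,240),D(687,115)),("side",(105,-45,240),D(548,74)),("side",(105,-155,240),D(595,36))]
def W(q,m):
    c,s=np.cos(q[2]),np.sin(q[2]);x,y,z=np.array(m)/1000;return np.array([q[0]+c*x-s*y,q[1]+s*x+c*y,z])
f=lambda q:np.concatenate([proj(P[n],W(q,m))-uv for n,m,uv in pts])
r=least_squares(f,[.5,-.2,0],loss="soft_l1");q=r.x;print("press",q,np.degrees(q[2]));print(f(q).reshape(-1,2).round(1).tolist())
for k,m in dict(nest=(-20,100,15),lip=(-70,-100,237),tread=(-36,-100,57),hinge=(70,-100,35)).items(): print(k,W(q,m).round(4))
sc=np.array([406.8,304.8]);sd=np.array([90+263/1.6,290+136/1.6])
for z in(.1,.108,.116): print(z,onz(P["scene"],*sc,z)[:2],onz(P["side"],*sd,z)[:2])
g=lambda X:np.concatenate([proj(P["scene"],X)-sc,proj(P["side"],X)-sd])
r=least_squares(g,[.4,.4,.1]);print("top",r.x,r.fun)
for n,uvz in dict(cone=(358,252,.06),spool=(329,299,.04),small=(414-.3,287,.07),turq=(364,316,.07)).items(): print(n,onz(P["scene"],*uvz[:2],uvz[2])[:2].round(3))
E
python3 fit.py
```

```text
press [ 0.54859417 -0.17318951 -0.23886921] -13.686197402613729
[[1.0, -1.8], [-0.9, 2.0], [0.9, -1.1], [-1.2, -1.8], [1.0, -0.6], [-0.8, 0.6], [-0.9, -1.4], [-0.5, 2.0], [-1.2, 1.6], [0.9, 1.3], [0.3, -0.4], [1.2, 0.0], [-1.3, -1.0], [-0.7, -0.2]]
nest [ 0.5528 -0.0713  0.015 ]
lip [ 0.4569 -0.2538  0.237 ]
tread [ 0.49   -0.2618  0.057 ]
hinge [ 0.5929 -0.2869  0.035 ]
0.1 [0.50845596 0.35327225] [0.51190902 0.35177684]
0.108 [0.51231231 0.35363222] [0.51002355 0.35549858]
0.116 [0.51616867 0.35399219] [0.50813809 0.35922032]
top [0.51077621 0.35368721 0.10444162] [ 0.03692012  0.13467707  0.08696462 -0.0707837 ]
cone [0.463 0.201]
spool [0.585 0.223]
small [0.451 0.339]
turq [0.574 0.304]
```

```bash
python3 - <<'E'
from h import *
p=manip.get_image("wrist"); cv2.imwrite("pics/wrist0.png",p["frame"])
print([(round(d["p"],2),(np.array(d["extent"])*[560,420,560,420]).round(1).tolist()) for d in manip.search_frame("candle",p)])
o=manip.get_obs();print(Ro.from_rotvec(o['ee_rot']).as_matrix().round(3))
E
```

```text
[]
[[-0.924  0.382  0.   ]
 [ 0.382  0.924 -0.   ]
 [-0.    -0.    -1.   ]]
```

View pics/wrist0.png

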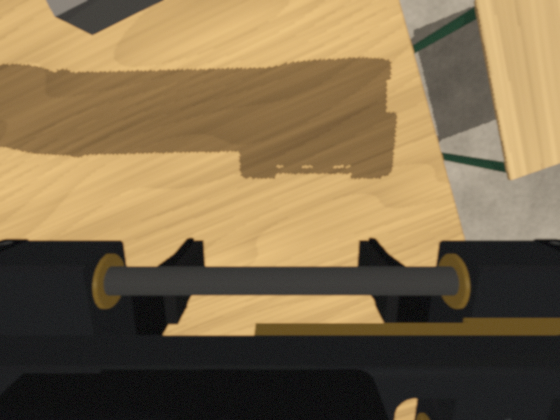

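Candle candidates: the tall pale one at scene (402,315), the small pale one at (411,294) and the turquoise one at (362,321). The task wants a non-turquoise candle, the larger of its own colour, so it is the tall pale one. The enlarged crop confirms this (top at crop (342,162)). The wrist view shows only bare table.

```bash
python3 -m handwheel '[{"tx":-38,"ty":-14,"gripper":1},{"tx":-38,"ty":-14},{"tx":-38,"ty":-14},{"tx":-38,"ty":-14},{"tx":-38,"ty":-14},{"tx":-38,"ty":-14},{"tx":-38,"ty":-14},{"tx":0}]'
python3 - <<'E'
from h import *
o=manip.get_obs();print(o['clock'],o['ee_pos'],o['ee_rot'])
p=manip.get_image("wrist"); cv2.imwrite("pics/wrist1.png",p["frame"])
R=np.array(p["R"]);print(p["fovy"],-R.T@np.array(p["t"]),R[2])
for X in[(.511,.354,.1),(.511,.354,.0),(.451,.339,.07),o['ee_pos']]: print(proj(p,X))
print([(round(d["p"],2),(np.array(d["extent"])*[560,420,560,420]).round(1).tolist()) for d in manip.search_frame("candle",p)])
E
```

```text
1.3 [0.24822371 0.60069874 0.22254847] [ 6.11503912e-01  3.08147243e+00 -7.62065656e-05]
68.51851002977672 [0.18276671 0.62733457 0.38561972] [ 0.23828945 -0.09847309 -0.966189  ]
[178.33495527 468.88383266]
[199.03372914 399.79227823]
[153.88354716 415.09307781]
[281.57752801 255.56416899]
[]$[0]: bad value
```

View pics/wrist1.png

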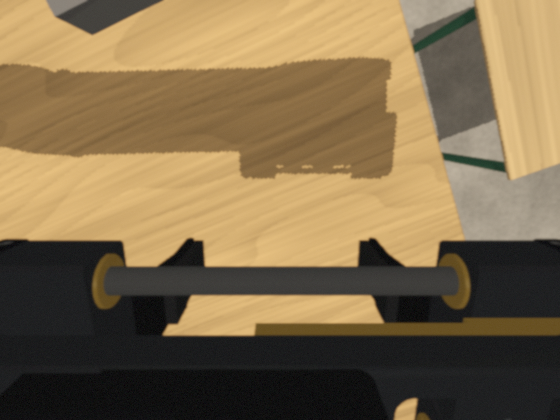

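```bash
python3 -m handwheel '[{"tx":-38,"ty":-14},{"tx":-38,"ty":-14},{"tx":-38,"ty":-14},{"tx":-38,"ty":-14},{"tx":-38,"ty":-14},{"tx":-38,"ty":-14},{"tx":-38,"ty":-14},{"tz":0}]'
python3 - <<'E'
from h import *
o=manip.get_obs();print(o['clock'],o['ee_pos'],o['ee_rot'],o['opening'])
p=manip.get_image("wrist"); cv2.imwrite("pics/wrist2.png",p["frame"])
for X in[(.511,.354,.1),(.511,.354,.0),(.451,.339,.07),o['ee_pos']]: print(proj(p,X))
print([(round(d["p"],2),(np.array(d["extent"])*[560,420,560,420]).round(1).tolist()) for d in manip.search_frame("candle",p)])
E
```

```text
1.4 [0.24822186 0.60069942 0.22254547] [ 6.11576696e-01  3.08147358e+00 -8.85256854e-05] 1.0007263094605934
[178.33482111 468.88379714]
[199.0336237  399.79223063]
[153.883398   415.09303789]
[281.57697489 255.55860698]
[]$[0]: bad value
```

```bash
python3 -m handwheel '[{"tx":-38.0,"ty":-14.0}]'; python3 -m handwheel --help | head; python3 -m handwheel '[{"tx":-38,"ty":-14,"tz":0,"ax":0,"ay":0,"az":0,"gripper":1}]'
```

```text
clock: 1.58
ee_pos: [0.27, 0.5782, 0.2219]
ee_rot: [-0.593, -3.08, -0.002]
contact_force: [-1.5, 1.0, -0.0]
opening: 0.997
finger_force: 0.0$[0]: bad value
invalid input: not JSON, or not a number
```

```bash
python3 -m handwheel '[{"tx":-38.0,"ty":-14.0},{"tx":-38.0,"ty":-14.0},{"tx":-38.0,"ty":-14.0},{"tx":-38.0,"ty":-14.0},{"tx":-38.0,"ty":-14.0},{"tx":-38.0,"ty":-14.0},{"tz":0.0},{"tz":0.0}]'
python3 - <<'E'
from h import *
o=manip.get_obs();print(o['clock'],o['ee_pos'],o['ee_rot'],o['opening'])
p=manip.get_image("wrist"); cv2.imwrite("pics/wrist2.png",p["frame"])
for X in[(.511,.354,.1),(.511,.354,.0),(.451,.339,.07),o['ee_pos']]: print(proj(p,X))
print([(round(d["p"],2),(np.array(d["extent"])*[560,420,560,420]).round(1).tolist()) for d in manip.search_frame("candle",p)])
E
```

```text
1.5833 [0.27001709 0.57817873 0.22188533] [-5.93313445e-01 -3.08027874e+00 -1.97108004e-03] 0.9969585981785377
[183.05457084 452.50014919]
[203.2039804  385.61608992]
[158.27683151 397.7156942 ]
[281.57007493 255.55621606]
[]$[0]: bad value
```

View pics/wrist2.png

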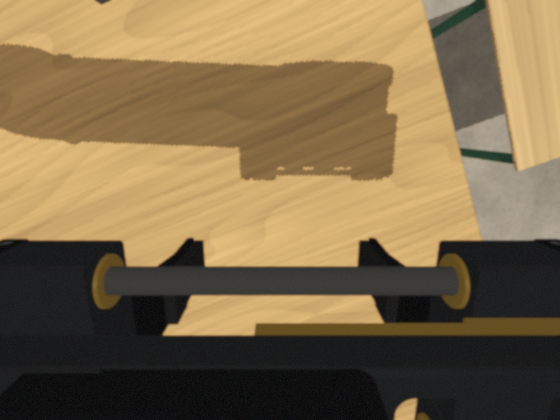

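```bash
python3 -m handwheel '[{"tx":-38,"ty":-14,"tz":0,"ax":0,"ay":0,"az":0,"gripper":1},{"tx":-38,"ty":-14,"tz":0,"ax":0,"ay":0,"az":0,"gripper":1},{"tx":-38,"ty":-14,"tz":0,"ax":0,"ay":0,"az":0,"gripper":1},{"tx":-38,"ty":-14,"tz":0,"ax":0,"ay":0,"az":0,"gripper":1},{"tx":-38,"ty":-14,"tz":0,"ax":0,"ay":0,"az":0,"gripper":1},{"tx":-38,"ty":-14,"tz":0,"ax":0,"ay":0,"az":0,"gripper":1},{"tx":0,"ty":0,"tz":0,"ax":0,"ay":0,"az":0,"gripper":1},{"tx":0,"ty":0,"tz":0,"ax":0,"ay":0,"az":0,"gripper":1}]' && 
python3 - <<'E'
from h import *
o=manip.get_obs();print(o['clock'],o['ee_pos'],o['ee_rot'],o['opening'])
p=manip.get_image("wrist"); cv2.imwrite("pics/wrist3.png",p["frame"])
for X in[(.511,.354,.1),(.511,.354,.0),(.451,.339,.07),o['ee_pos']]: print(proj(p,X))
print([(round(d["p"],2),(np.array(d["extent"])*[560,420,560,420]).round(1).tolist()) for d in manip.search_frame("candle",p)])
E
```

```text
clock: 2.35
ee_pos: [0.4592, 0.4058, 0.2228]
ee_rot: [0.621, 3.079, -0.0]
contact_force: [-0.2, 0.7, 1.2]
opening: 1.0
finger_force: 0.0
2.35 [0.45918942 0.40583971 0.22278318] [ 6.20610773e-01  3.07863143e+00 -4.78719684e-04] 0.9996147832981991
[253.93763503 268.89445444]
[260.26579543 235.32850612]
[220.3315496  213.80261252]
[281.60522178 255.56838462]
[(0.94, [232.9, 296.5, 250.9, 326.1]), (0.75, [213.0, 191.2, 238.5, 220.2]), (0.63, [242.2, 227.6, 269.6, 266.3])]
```

```bash
cat >> h.py <<'E'
def go(X,Rt=None):
    o=manip.get_obs();R=Ro.from_rotvec(o['ee_rot']);d=R.as_matrix().T@(np.array(X)-o['ee_pos'])*1000
    print("t%.2f"%o['clock'],"pos",np.round(o['ee_pos'],4),"tool mm",d.round(1),"opening %.3f F"%o['opening'],np.round(o['contact_force'],1),"y",R.as_matrix()[:,1].round(3))
    if Rt is not None: print("turn deg",np.degrees((R.inv()*Ro.from_matrix(Rt)).as_rotvec()).round(1))
E
python3 - <<'E'
from h import *
go([.5105,.3535,.062])
E
```

```text
t2.45 pos [0.456  0.4092 0.2225] tool mm [-71.7 -30.7 160.5] opening 0.995 F [ 0.3 -0.3  1. ] y [0.382 0.924 0.   ]
```

```bash
python3 -m handwheel '[{"tx":-36,"ty":-15,"tz":0,"ax":0,"ay":0,"az":0,"gripper":1},{"tx":-36,"ty":-15,"tz":0,"ax":0,"ay":0,"az":0,"gripper":1},{"tx":0,"ty":0,"tz":0,"ax":0,"ay":0,"az":0,"gripper":1},{"tx":0,"ty":0,"tz":0,"ax":0,"ay":0,"az":0,"gripper":1},{"tx":0,"ty":0,"tz":0,"ax":0,"ay":0,"az":0,"gripper":1}]' >/dev/null
python3 - <<'E'
from h import *
from scipy.optimize import least_squares
def top(p,box): return box
go([.5105,.3535,.062]);go([.5105,.3535,.062])
for n in("scene","side","wrist"):
    p=manip.get_image(n); cv2.imwrite(f"pics/{n}4.png",p["frame"])
    print(n,[proj(p,X).round(1).tolist() for X in[(.5105,.3535,.1),(.5105,.3535,0)]],proj(p,manip.get_obs()['ee_pos']).round(1))
    print([(round(d["p"],2),(np.array(d["extent"])*[560,420,560,420]).round(1).tolist()) for d in manip.search_frame("candle",p)])
a=cv2.imread("pics/scene4.png")[250:350,350:450];b=cv2.imread("pics/side4.png")[320:420,200:300];c=cv2.imread("pics/wrist4.png")
f=lambda m:cv2.resize(m,(400,400),interpolation=cv2.INTER_CUBIC)
cv2.imwrite("pics/c4.png",np.vstack([np.hstack([f(a),f(b)]),]))
E
```

```text
t2.87 pos [0.5105 0.355  0.2224] tool mm [ -0.8  -1.4 160.4] opening 0.999 F [-0.1  0.1 -0.1] y [0.38  0.925 0.   ]
t2.87 pos [0.5105 0.355  0.2224] tool mm [ -0.8  -1.4 160.4] opening 0.999 F [-0.1  0.1 -0.1] y [0.38  0.925 0.   ]
scene [[406.3, 305.6], [395.1, 322.0]] [424.5 281. ]
[(0.72, [406.0, 285.3, 417.7, 301.9]), (0.71, [389.7, 301.2, 412.2, 326.8]), (0.63, [350.7, 313.8, 369.7, 331.0])]
side [[254.8, 376.3], [257.0, 404.4]] [251.  334.1]
[(0.91, [244.5, 365.9, 264.0, 414.4]), (0.68, [290.8, 387.6, 300.3, 412.4])]
wrist [[279.8, 204.6], [280.0, 185.5]] [281.2 256.1]
[(0.81, [236.8, 138.1, 256.3, 154.8]), (0.7, [254.1, 239.2, 272.1, 264.8])]
```

View pics/c4.png

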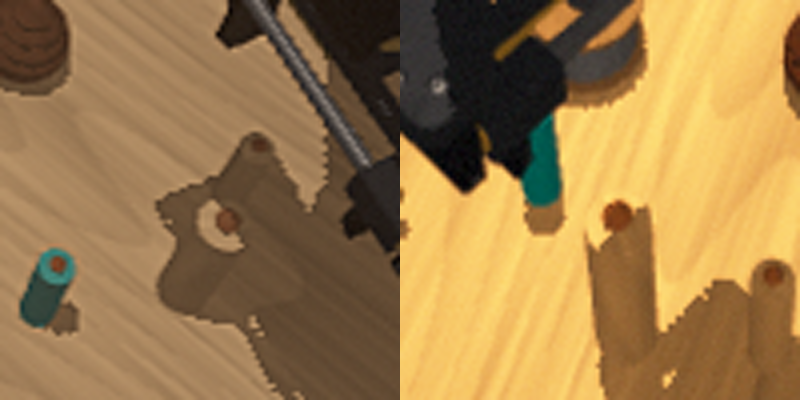

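```bash
python3 - <<'E'
from h import *
P={n:manip.get_image(n) for n in("scene","side","wrist")}
for s in [("scene",404.8,306,.1),("scene",407,304.8,.116),("side",254.6,375.2,.1),("side",254.1,373.6,.108),("side",254.1,373.6,.116)]: print(s,onz(P[s[0]],*s[1:])[:2].round(4))
go([.511,.353,.062])
E
```

```text
('scene', 404.8, 306, 0.1) [0.5133 0.3519]
('scene', 407, 304.8, 0.116) [0.5159 0.3543]
('side', 254.6, 375.2, 0.1) [0.5114 0.352 ]
('side', 254.1, 373.6, 0.108) [0.5113 0.3535]
('side', 254.1, 373.6, 0.116) [0.5094 0.3573]
t3.32 pos [0.5115 0.3536 0.2226] tool mm [  0.2  -0.8 160.6] opening 1.001 F [0.6 0.3 0.5] y [ 0.381  0.924 -0.   ]
```

```bash
python3 -m handwheel '[{"tx":-1,"ty":0,"tz":38,"ax":0,"ay":0,"az":0,"gripper":1},{"tx":0,"ty":0,"tz":38,"ax":0,"ay":0,"az":0,"gripper":1},{"tx":0,"ty":0,"tz":35,"ax":0,"ay":0,"az":0,"gripper":1},{"tx":0,"ty":0,"tz":30,"ax":0,"ay":0,"az":0,"gripper":1},{"tx":0,"ty":0,"tz":19,"ax":0,"ay":0,"az":0,"gripper":1},{"tx":0,"ty":0,"tz":0,"ax":0,"ay":0,"az":0,"gripper":1},{"tx":0,"ty":0,"tz":0,"ax":0,"ay":0,"az":0,"gripper":1}]'
python3 -m handwheel '[{"tx":0,"ty":0,"tz":0,"ax":0,"ay":0,"az":0,"gripper":0},{"tx":0,"ty":0,"tz":0,"ax":0,"ay":0,"az":0,"gripper":0},{"tx":0,"ty":0,"tz":0,"ax":0,"ay":0,"az":0,"gripper":0},{"tx":0,"ty":0,"tz":0,"ax":0,"ay":0,"az":0,"gripper":0},{"tx":0,"ty":0,"tz":0,"ax":0,"ay":0,"az":0,"gripper":0},{"tx":0,"ty":0,"tz":0,"ax":0,"ay":0,"az":0,"gripper":0},{"tx":0,"ty":0,"tz":0,"ax":0,"ay":0,"az":0,"gripper":0},{"tx":0,"ty":0,"tz":0,"ax":0,"ay":0,"az":0,"gripper":0}]'
```

```text
clock: 3.9
ee_pos: [0.5123, 0.3526, 0.0622]
ee_rot: [-0.611, -3.08, 0.002]
contact_force: [0.6, -1.0, 2.3]
opening: 0.999
finger_force: 0.0
clock: 4.57
ee_pos: [0.5126, 0.353, 0.0626]
ee_rot: [-0.612, -3.081, 0.0]
contact_force: [-0.6, -0.5, 0.4]
opening: 0.477
finger_force: 0.0
```

```bash
python3 -m handwheel '[{"tx":0,"ty":0,"tz":0,"ax":0,"ay":0,"az":0,"gripper":0},{"tx":0,"ty":0,"tz":0,"ax":0,"ay":0,"az":0,"gripper":0},{"tx":0,"ty":0,"tz":0,"ax":0,"ay":0,"az":0,"gripper":0},{"tx":0,"ty":0,"tz":0,"ax":0,"ay":0,"az":0,"gripper":0},{"tx":0,"ty":0,"tz":0,"ax":0,"ay":0,"az":0,"gripper":0},{"tx":0,"ty":0,"tz":0,"ax":0,"ay":0,"az":0,"gripper":0}]'
python3 -m handwheel '[{"tx":0,"ty":0,"tz":-15,"ax":0,"ay":0,"az":0,"gripper":0},{"tx":0,"ty":0,"tz":-35,"ax":0,"ay":0,"az":0,"gripper":0},{"tx":0,"ty":0,"tz":-35,"ax":0,"ay":0,"az":0,"gripper":0},{"tx":0,"ty":0,"tz":-30,"ax":0,"ay":0,"az":0,"gripper":0},{"tx":0,"ty":0,"tz":-15,"ax":0,"ay":0,"az":0,"gripper":0},{"tx":0,"ty":0,"tz":0,"ax":0,"ay":0,"az":0,"gripper":0}]'
python3 - <<'E'
from h import *
go([.5528,-.0713,.192])
E
```

```text
clock: 5.07
ee_pos: [0.5126, 0.3529, 0.0625]
ee_rot: [-0.612, -3.081, 0.0]
contact_force: [-1.2, 0.6, -1.6]
opening: 0.311
finger_force: 30.0
clock: 5.57
ee_pos: [0.5144, 0.3541, 0.1972]
ee_rot: [0.611, 3.077, 0.008]
contact_force: [1.0, 0.4, -0.7]
opening: 0.315
finger_force: 30.0
t5.57 pos [0.5144 0.3541 0.1972] tool mm [-198.  -378.5    3.5] opening 0.315 F [ 1.   0.4 -0.7] y [0.382 0.924 0.006]
```

```bash
python3 -m handwheel '[{"tx":-8,"ty":-15,"tz":0,"ax":0,"ay":0,"az":0,"gripper":0},{"tx":-16,"ty":-30,"tz":0,"ax":0,"ay":0,"az":0,"gripper":0},{"tx":-16,"ty":-30,"tz":0,"ax":0,"ay":0,"az":0,"gripper":0},{"tx":-16,"ty":-30,"tz":0,"ax":0,"ay":0,"az":0,"gripper":0},{"tx":-16,"ty":-30,"tz":0,"ax":0,"ay":0,"az":0,"gripper":0},{"tx":-16,"ty":-30,"tz":0,"ax":0,"ay":0,"az":0,"gripper":0},{"tx":-16,"ty":-30,"tz":0,"ax":0,"ay":0,"az":0,"gripper":0},{"tx":-16,"ty":-30,"tz":0,"ax":0,"ay":0,"az":0,"gripper":0}]' >/dev/null
python3 -m handwheel '[{"tx":-16,"ty":-31,"tz":0,"ax":0,"ay":0,"az":0,"gripper":0},{"tx":-16,"ty":-31,"tz":0,"ax":0,"ay":0,"az":0,"gripper":0},{"tx":-16,"ty":-31,"tz":0,"ax":0,"ay":0,"az":0,"gripper":0},{"tx":-15,"ty":-30,"tz":0,"ax":0,"ay":0,"az":0,"gripper":0},{"tx":-12,"ty":-20,"tz":0,"ax":0,"ay":0,"az":0,"gripper":0},{"tx":-3,"ty":-10,"tz":0,"ax":0,"ay":0,"az":0,"gripper":0},{"tx":0,"ty":0,"tz":0,"ax":0,"ay":0,"az":0,"gripper":0},{"tx":0,"ty":0,"tz":0,"ax":0,"ay":0,"az":0,"gripper":0}]' | head -3
python3 - <<'E'
from h import *
go([.5528,-.0713,.192])
o=manip.get_obs();ims=[]
for n in("scene","side","wrist"):
    p=manip.get_image(n); cv2.imwrite(f"pics/{n}5.png",p["frame"])
    x,y,z=o['ee_pos']
    print(n,"candle bot/top pred",proj(p,(x,y,z-.0625)).round(1),proj(p,(x,y,z+.0375)).round(1),"nest",proj(p,(.5528,-.0713,.015)).round(1),"ringtop",proj(p,(.5528,-.0713,.029)).round(1))
    for t in("candle","nest"): print(t,[(round(d["p"],2),(np.array(d["extent"])*[560,420,560,420]).round(1).tolist()) for d in manip.search_frame(t,p)])
    if n!="wrist":
        u,v=proj(p,(.5528,-.0713,.06)).astype(int); print(n,"crop origin",u-50,v-75)
        ims.append(cv2.resize(p["frame"][v-75:v+75,u-50:u+50],(400,600),interpolation=cv2.INTER_CUBIC))
cv2.imwrite("pics/c5.png",np.hstack(ims))
E
```

```text
clock: 6.9
ee_pos: [0.5506, -0.0716, 0.1917]
ee_rot: [-0.612, -3.08, -0.0]
t6.90 pos [ 0.5506 -0.0716  0.1917] tool mm [-1.9  1.1 -0.3] opening 0.308 F [-0.2  1.9 -0.5] y [ 0.382  0.924 -0.   ]
scene candle bot/top pred [243.9 187.8] [240.4 159.4] nest [246.7 215.4] ringtop [246.3 212.4]
candle [(0.58, [353.0, 313.6, 368.4, 332.5]), (0.49, [404.9, 286.2, 416.2, 305.4])]
nest [(0.91, [139.2, 78.2, 284.8, 260.4])]
scene crop origin 195 130
side candle bot/top pred [307.1 201.1] [309.2 165.7] nest [304.2 236. ] ringtop [304.5 231.9]
candle [(0.81, [298.6, 167.5, 316.2, 207.8]), (0.7, [230.6, 343.8, 240.3, 374.6]), (0.57, [287.5, 386.0, 301.3, 413.9])]
nest [(0.56, [247.5, 112.8, 372.2, 262.7]), (0.34, [305.9, 213.5, 317.7, 223.5])]
side crop origin 254 147
wrist candle bot/top pred [279.9 222.1] [279.4 287.3] nest [281.1 193.6] ringtop [281.1 196.3]
candle [(0.86, [253.6, 206.7, 308.1, 319.5]), (0.47, [475.7, 0.0, 546.2, 35.8])]
nest [(0.79, [34.1, 124.0, 339.4, 336.6])]
```

View pics/c5.png

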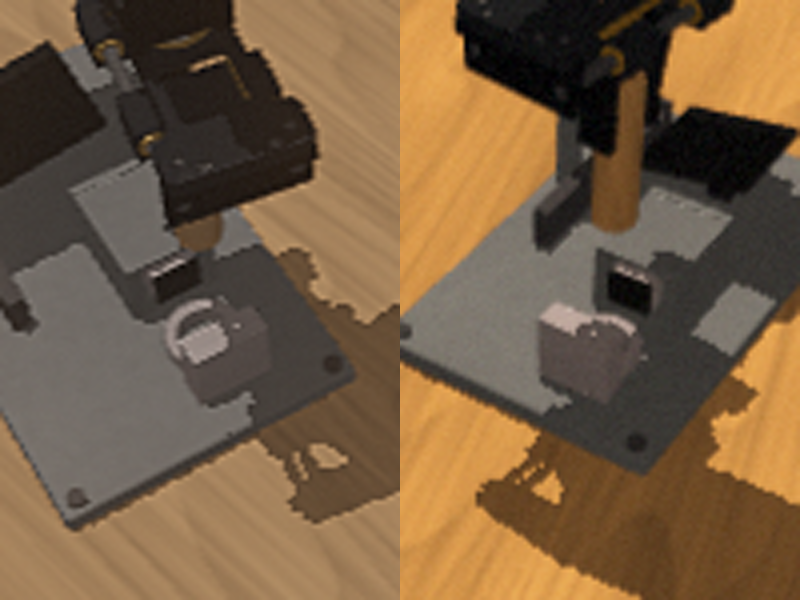

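Scene shows the ring at about (247,212), and the candle hangs above it at (245,188). Both match my predictions to about 1 px. I'll lower to just above the backrest and check the fit in the wrist view.

```bash
python3 -m handwheel '[{"tx":-2,"ty":1,"tz":20,"ax":0,"ay":0,"az":0,"gripper":0},{"tx":0,"ty":0,"tz":25,"ax":0,"ay":0,"az":0,"gripper":0},{"tx":0,"ty":0,"tz":13,"ax":0,"ay":0,"az":0,"gripper":0},{"tx":0,"ty":0,"tz":0,"ax":0,"ay":0,"az":0,"gripper":0},{"tx":0,"ty":0,"tz":0,"ax":0,"ay":0,"az":0,"gripper":0},{"tx":0,"ty":0,"tz":0,"ax":0,"ay":0,"az":0,"gripper":0}]' | head -3
python3 - <<'E'
from h import *
go([.5528,-.0713,.0775])
o=manip.get_obs();ims=[]
th=np.linspace(0,2*np.pi,60)
x,y,z=o['ee_pos']; N=(.5528,-.0713)
def circ(c,r,zz): return [(c[0]+r*np.cos(t),c[1]+r*np.sin(t),zz) for t in th]
for n,w,h in(("wrist",64,72),("scene",34,48),("side",34,48)):
    p=manip.get_image(n); cv2.imwrite(f"pics/{n}6.png",p["frame"])
    s=4 if n=="wrist" else 6
    u,v=proj(p,(N[0],N[1],.06)).astype(int); 
    im=cv2.resize(p["frame"][v-h:v+h,u-w:u+w],None,fx=s,fy=s,interpolation=cv2.INTER_CUBIC)
    print(n,u-w,v-h,im.shape)
    for c,r,zz,col in((N,.025,.029,(0,255,0)),(N,.017,.029,(0,255,255)),((x,y),.014,z-.0625,(255,0,255))):
        q=np.array([(proj(p,X)-[u-w,v-h]+.5)*s for X in circ(c,r,zz)]).astype(int)
        for a in q[::2]: cv2.circle(im,tuple(int(k) for k in a),1,col,-1)
    ims.append(im)
H=576
ims=[cv2.copyMakeBorder(i,0,max(0,H-i.shape[0]),0,0,0) for i in ims]
im=np.hstack(ims); im=cv2.resize(im,None,fx=min(1,800/im.shape[1]),fy=min(1,800/im.shape[1]));print(im.shape)
cv2.imwrite("pics/c6.png",im)
E
```

```text
clock: 7.85
ee_pos: [0.5542, -0.0719, 0.1357]
ee_rot: [0.611, 3.08, 0.0]
t7.85 pos [ 0.5542 -0.0719  0.1357] tool mm [ 1.6  0.  58.2] opening 0.314 F [-0.4 -0.  -0.8] y [0.382 0.924 0.   ]
wrist 217 143 (576, 512, 3)
scene 211 157 (576, 408, 3)
side 270 174 (576, 408, 3)
(347, 800, 3)
```

View pics/c6.png

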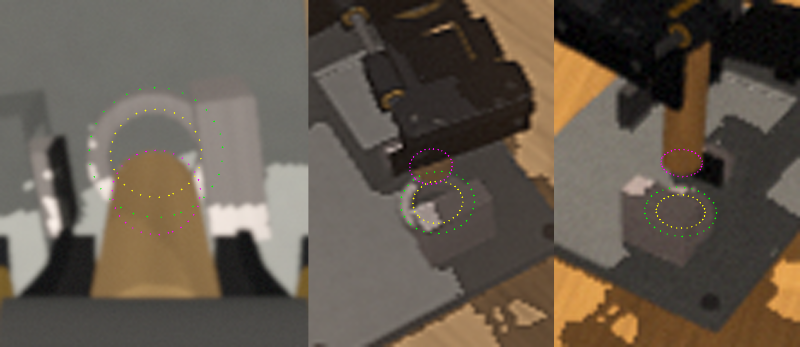

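```bash
cat > ring.py <<'E'
from h import *
from scipy.ndimage import map_coordinates as mc
o=manip.get_obs();R=Ro.from_rotvec(o['ee_rot']).as_matrix();ax,ay=R[:,0],R[:,1];N=np.array([.5528,-.0713,0])
print("tcp",o['ee_pos'])
p=manip.get_image("wrist")
g=cv2.cvtColor(p["frame"],cv2.COLOR_BGR2GRAY).astype(float)
def prof(C,rr,z,th):
    out=[]
    for r in rr:
        q=np.array([proj(p,C+r*(np.cos(t)*-ax+np.sin(t)*-ay)+np.array([0,0,z])) for t in th])
        out.append(mc(g,[q[:,1],q[:,0]],order=1))
    return np.array(out)
th=np.radians(np.arange(-10,71,5)) # from far side (-x tool) towards -y tool
best=[]
for dx in np.arange(-6,6.1,.5):
  for dy in np.arange(-6,6.1,.5):
    C=N+(dx*ax+dy*ay)/1000
    a=prof(C,[.0235,.0265],.029,th);b=prof(C,[.0155,.0185],.029,th)
    best.append(((a[0]-a[1]).mean()+(b[1]-b[0]).mean(),dx,dy))
best.sort(reverse=True);print(best[:6])
s,dx,dy=best[0];C=N+(dx*ax+dy*ay)/1000;print("ring",C)
# candle bottom edge columns: rows near predicted
x,y,z=o['ee_pos'];c=proj(p,(x,y,z-.0625));print("cand pred",c)
hsv=cv2.cvtColor(p["frame"],cv2.COLOR_BGR2HSV);m=(hsv[...,1]>100)
for r in range(int(c[1])-16,int(c[1])+30,4):
    k=np.where(m[r,220:340])[0]+220;print(r,(k.min(),k.max(),k.mean().round(1)) if len(k) else None)
a,b=proj(p,(x,y,z-.0625)-.014*ax);print("far edge pred row",b, "L/R",proj(p,(x,y,z-.0625)-.014*ay),proj(p,(x,y,z-.0625)+.014*ay))
E
python3 ring.py
```

```text
tcp [ 0.55425327 -0.07185828  0.13576685]
[(np.float64(36.53117663095574), np.float64(2.0), np.float64(-3.5)), (np.float64(35.80757016593186), np.float64(1.5), np.float64(-3.5)), (np.float64(35.58398832169209), np.float64(1.5), np.float64(-3.0)), (np.float64(35.578286993246785), np.float64(2.5), np.float64(-3.5)), (np.float64(35.060333095030124), np.float64(2.0), np.float64(-3.0)), (np.float64(34.90396258051572), np.float64(1.0), np.float64(-3.0))]
ring [ 5.49615159e-01 -7.37711832e-02 -6.37178995e-06]
cand pred [281.32447609 222.59427783]
206 (np.int64(278), np.int64(280), np.float64(279.0))
210 (np.int64(269), np.int64(290), np.float64(279.5))
214 (np.int64(266), np.int64(294), np.float64(280.0))
218 (np.int64(265), np.int64(296), np.float64(280.5))
222 (np.int64(265), np.int64(297), np.float64(281.0))
226 (np.int64(264), np.int64(298), np.float64(281.0))
230 (np.int64(263), np.int64(299), np.float64(281.0))
234 (np.int64(262), np.int64(300), np.float64(281.0))
238 (np.int64(261), np.int64(300), np.float64(280.5))
242 (np.int64(261), np.int64(301), np.float64(281.0))
246 (np.int64(260), np.int64(302), np.float64(281.0))
250 (np.int64(259), np.int64(304), np.float64(281.5))
far edge pred row 239.79436425525415 L/R [263.04402562 222.62926604] [299.60489373 222.55928969]
```

```bash
sed -i 's/np.cos(t)\*-ax/np.cos(t)*ax/; s/arange(-10,71,5)/arange(-20,91,5)/' ring.py; python3 ring.py | head -3
```

```text
tcp [ 0.55410467 -0.07184239  0.13557668]
[(np.float64(49.741692224125174), np.float64(-2.0), np.float64(-1.0)), (np.float64(49.52889153001104), np.float64(-1.5), np.float64(-1.0)), (np.float64(49.39202192488696), np.float64(-2.0), np.float64(-1.5)), (np.float64(48.25776172500285), np.float64(-1.5), np.float64(-1.5)), (np.float64(47.92451572007179), np.float64(-1.5), np.float64(-0.5)), (np.float64(47.881332133964904), np.float64(-2.5), np.float64(-1.5))]
ring [ 5.54266618e-01 -7.29879060e-02  2.07586428e-06]
```

```bash
python3 -m handwheel '[{"tx":-0.5,"ty":-1,"tz":10,"ax":0,"ay":0,"az":0,"gripper":0},{"tx":0,"ty":0,"tz":15,"ax":0,"ay":0,"az":0,"gripper":0},{"tx":0,"ty":0,"tz":10,"ax":0,"ay":0,"az":0,"gripper":0},{"tx":0,"ty":0,"tz":5,"ax":0,"ay":0,"az":0,"gripper":0},{"tx":0,"ty":0,"tz":0,"ax":0,"ay":0,"az":0,"gripper":0},{"tx":0,"ty":0,"tz":0,"ax":0,"ay":0,"az":0,"gripper":0}]' | sed -n 1,4p
python3 ring.py | head -3
python3 -m handwheel '[{"tx":0,"ty":0,"tz":3,"ax":0,"ay":0,"az":0,"gripper":0},{"tx":0,"ty":0,"tz":3,"ax":0,"ay":0,"az":0,"gripper":0},{"tx":0,"ty":0,"tz":2,"ax":0,"ay":0,"az":0,"gripper":0},{"tx":0,"ty":0,"tz":0,"ax":0,"ay":0,"az":0,"gripper":0}]' | sed -n 1,4p
```

```text
clock: 8.6
ee_pos: [0.5535, -0.0731, 0.0944]
ee_rot: [-0.612, -3.081, 0.001]
contact_force: [-0.3, -0.6, -0.2]
tcp [ 0.55345587 -0.07305509  0.09437658]
[(np.float64(47.93668836681941), np.float64(-2.0), np.float64(-1.0)), (np.float64(46.889053588286885), np.float64(-1.5), np.float64(-1.0)), (np.float64(46.808010090909534), np.float64(-2.0), np.float64(-1.5)), (np.float64(46.52604287780055), np.float64(-1.5), np.float64(-0.5)), (np.float64(46.211892225238124), np.float64(-2.0), np.float64(-0.5)), (np.float64(45.67298414614559), np.float64(-2.5), np.float64(-1.5))]
ring [ 5.54266323e-01 -7.29881641e-02 -5.80105463e-07]
clock: 8.98
ee_pos: [0.5533, -0.0729, 0.0862]
ee_rot: [-0.611, -3.081, 0.0]
contact_force: [0.1, -0.9, -1.7]
```

```bash
python3 -m handwheel '[{"tx":-0.5,"ty":0,"tz":2,"ax":0,"ay":0,"az":0,"gripper":0},{"tx":0,"ty":0,"tz":2,"ax":0,"ay":0,"az":0,"gripper":0},{"tx":0,"ty":0,"tz":2,"ax":0,"ay":0,"az":0,"gripper":0},{"tx":0,"ty":0,"tz":1,"ax":0,"ay":0,"az":0,"gripper":0},{"tx":0,"ty":0,"tz":0,"ax":0,"ay":0,"az":0,"gripper":0}]' | sed -n 1,4p
python3 -m handwheel '[{"tx":0,"ty":0,"tz":1,"ax":0,"ay":0,"az":0,"gripper":0},{"tx":0,"ty":0,"tz":0.7,"ax":0,"ay":0,"az":0,"gripper":0},{"tx":0,"ty":0,"tz":0,"ax":0,"ay":0,"az":0,"gripper":0},{"tx":0,"ty":0,"tz":0,"ax":0,"ay":0,"az":0,"gripper":0}]' | sed -n 1,4p
```

```text
clock: 9.4
ee_pos: [0.5538, -0.0732, 0.0792]
ee_rot: [-0.612, -3.081, 0.0]
contact_force: [-0.2, -0.3, -1.0]
clock: 9.73
ee_pos: [0.5541, -0.0732, 0.0779]
ee_rot: [0.612, 3.081, -0.0]
contact_force: [-0.3, 0.1, 0.2]
```

```bash
python3 -m handwheel '[{"tx":0,"ty":0,"tz":0.8,"ax":0,"ay":0,"az":0,"gripper":0},{"tx":0,"ty":0,"tz":0,"ax":0,"ay":0,"az":0,"gripper":0},{"tx":0,"ty":0,"tz":0,"ax":0,"ay":0,"az":0,"gripper":0}]' | sed -n 1,4p
python3 -m handwheel '[{"tx":0,"ty":0,"tz":0.5,"ax":0,"ay":0,"az":0,"gripper":0},{"tx":0,"ty":0,"tz":0,"ax":0,"ay":0,"az":0,"gripper":0},{"tx":0,"ty":0,"tz":0,"ax":0,"ay":0,"az":0,"gripper":0}]' | sed -n 1,4p
```

```text
clock: 9.98
ee_pos: [0.5543, -0.0732, 0.0774]
ee_rot: [0.612, 3.081, 0.0]
contact_force: [-0.8, 0.0, 3.4]
clock: 10.23
ee_pos: [0.5545, -0.0733, 0.0773]
ee_rot: [0.612, 3.081, 0.0]
contact_force: [-2.7, -0.0, 6.9]
```

```bash
python3 -m handwheel '[{"tx":0,"ty":0,"tz":0,"ax":0,"ay":0,"az":0,"gripper":0.4},{"tx":0,"ty":0,"tz":0,"ax":0,"ay":0,"az":0,"gripper":0.5},{"tx":0,"ty":0,"tz":0,"ax":0,"ay":0,"az":0,"gripper":0.7},{"tx":0,"ty":0,"tz":0,"ax":0,"ay":0,"az":0,"gripper":0.7},{"tx":0,"ty":0,"tz":0,"ax":0,"ay":0,"az":0,"gripper":0.7},{"tx":0,"ty":0,"tz":0,"ax":0,"ay":0,"az":0,"gripper":0.7},{"tx":0,"ty":0,"tz":0,"ax":0,"ay":0,"az":0,"gripper":0.7}]'
python3 -m handwheel '[{"tx":0,"ty":0,"tz":-10,"ax":0,"ay":0,"az":0,"gripper":0.7},{"tx":0,"ty":0,"tz":-30,"ax":0,"ay":0,"az":0,"gripper":0.7},{"tx":0,"ty":0,"tz":-40,"ax":0,"ay":0,"az":0,"gripper":0.7},{"tx":0,"ty":0,"tz":-40,"ax":0,"ay":0,"az":0,"gripper":0.7},{"tx":0,"ty":0,"tz":-30,"ax":0,"ay":0,"az":0,"gripper":0.7},{"tx":0,"ty":0,"tz":0,"ax":0,"ay":0,"az":0,"gripper":0.7}]'
python3 - <<'E'
from h import *
go([.5,0,.25])
for n in("scene","side"):
    p=manip.get_image(n); cv2.imwrite(f"pics/{n}7.png",p["frame"])
    print(n,[(np.array(d["extent"])*[560,420,560,420]).round(1).tolist() for d in manip.search_frame("candle",p)],proj(p,(.5543,-.073,.015)),proj(p,(.5543,-.073,.131)))
E
```

```text
clock: 10.82
ee_pos: [0.554, -0.0731, 0.0765]
ee_rot: [-0.611, -3.081, 0.0]
contact_force: [-0.6, 0.7, -0.5]
opening: 0.679
finger_force: 0.0
clock: 11.32
ee_pos: [0.557, -0.0739, 0.2342]
ee_rot: [0.611, 3.072, 0.004]
contact_force: [0.5, -0.8, -0.4]
opening: 0.704
finger_force: 0.0
t11.32 pos [ 0.557  -0.0739  0.2342] tool mm [ 80.8  46.5 -16.3] opening 0.704 F [ 0.5 -0.8 -0.4] y [0.382 0.924 0.004]
scene [[238.3, 190.8, 252.0, 215.9], [404.6, 285.3, 416.4, 305.9], [353.4, 312.6, 368.6, 332.2]] [245.74691022 215.3949827 ] [242.20384336 187.95481854]
side [[298.1, 200.9, 313.0, 232.2], [288.2, 386.7, 300.2, 414.0], [226.8, 342.3, 241.2, 372.2]] [303.87567423 235.38574361] [305.82835455 199.86711653]
```

```bash
cat >> h.py <<'E'
q=np.radians(-13.69); PO=np.array([.5500,-.1749,0]); xp=np.array([np.cos(q),np.sin(q),0]); yp=np.array([-np.sin(q),np.cos(q),0])
def PW(x,y,z): return PO+xp*x/1000+yp*y/1000+np.array([0,0,z/1000])
def RL(deg):
    a=np.radians(deg); z=np.sin(a)*xp+np.array([0,0,-np.cos(a)]); return np.c_[np.cross(yp,z),yp,z]
def prs():
    o=manip.get_obs(); d=o['ee_pos']-PO; print("press-frame tcp mm",round(d@xp*1e3,1),round(d@yp*1e3,1),round(d[2]*1e3,1),"F",np.round(o['contact_force'],1),"t%.2f"%o['clock'],"j",np.round(o['joints'],2))
E
python3 - <<'E'
from h import *
prs();go(PW(-105,-100,300),RL(0)); go(PW(-105,-100,300),RL(40))
E
```

```text
press-frame tcp mm -20.7 99.8 226.1 F [0.4 0.7 0.5] t11.52 j [-0.4   0.15  0.5   1.71 -0.07  1.31  1.3 ]
t11.52 pos [ 0.5535 -0.0731  0.2261] tool mm [  53.  -210.3  -73.8] opening 0.697 F [0.4 0.7 0.5] y [ 0.382  0.924 -0.   ]
turn deg [-0.  -0.1 -8.8]
t11.52 pos [ 0.5535 -0.0731  0.2261] tool mm [  53.  -210.3  -73.8] opening 0.697 F [0.4 0.7 0.5] y [ 0.382  0.924 -0.   ]
turn deg [ -3.1 -40.   -8.4]
```

```bash
python3 -m handwheel '[{"tx":0,"ty":0,"tz":-37,"ax":0,"ay":0,"az":0,"gripper":0},{"tx":0,"ty":0,"tz":-37,"ax":0,"ay":0,"az":0,"gripper":0},{"tx":9,"ty":-35,"tz":0,"ax":0,"ay":0,"az":0,"gripper":0},{"tx":9,"ty":-35,"tz":0,"ax":0,"ay":0,"az":0,"gripper":0},{"tx":9,"ty":-35,"tz":0,"ax":0,"ay":0,"az":0,"gripper":0},{"tx":9,"ty":-35,"tz":0,"ax":0,"ay":0,"az":0,"gripper":0},{"tx":9,"ty":-35,"tz":0,"ax":0,"ay":0,"az":0,"gripper":0},{"tx":8,"ty":-35,"tz":0,"ax":0,"ay":0,"az":0,"gripper":0}]'
python3 -m handwheel '[{"tx":0,"ty":0,"tz":0,"ax":0,"ay":0,"az":-4.4,"gripper":0},{"tx":0,"ty":0,"tz":0,"ax":0,"ay":0,"az":-4.4,"gripper":0},{"tx":0,"ty":0,"tz":0,"ax":0,"ay":-6,"az":0,"gripper":0},{"tx":0,"ty":0,"tz":0,"ax":0,"ay":-6,"az":0,"gripper":0},{"tx":0,"ty":0,"tz":0,"ax":0,"ay":-6,"az":0,"gripper":0},{"tx":0,"ty":0,"tz":0,"ax":0,"ay":-6,"az":0,"gripper":0},{"tx":0,"ty":0,"tz":0,"ax":0,"ay":0,"az":0,"gripper":0},{"tx":0,"ty":0,"tz":0,"ax":0,"ay":0,"az":0,"gripper":0}]'
python3 - <<'E'
from h import *
prs();go(PW(-105,-100,300),RL(40))
E
```

```text
clock: 12.18
ee_pos: [0.4229, -0.2479, 0.2993]
ee_rot: [-0.611, -3.079, -0.0]
contact_force: [0.1, -0.8, 0.9]
opening: 0.179
finger_force: 0.0
clock: 12.85
ee_pos: [0.4232, -0.2472, 0.3001]
ee_rot: [0.333, 2.762, -0.055]
contact_force: [0.9, 0.3, 0.6]
opening: 0.006
finger_force: 0.0
press-frame tcp mm -106.0 -100.2 300.1 F [0.9 0.3 0.6] t12.85 j [-0.09 -0.37  0.46  2.01  0.12  1.11  1.66]
t12.85 pos [ 0.4232 -0.2472  0.3001] tool mm [-1.   0.2  0.4] opening 0.006 F [0.9 0.3 0.6] y [0.237 0.972 0.004]
turn deg [  0.2 -19.3  -0.1]
```

```bash
python3 -m handwheel '[{"tx":10,"ty":0,"tz":28,"ax":0,"ay":0,"az":0,"gripper":0},{"tx":10,"ty":0,"tz":28,"ax":0,"ay":0,"az":0,"gripper":0},{"tx":11,"ty":0,"tz":28,"ax":0,"ay":0,"az":0,"gripper":0},{"tx":10,"ty":0,"tz":28,"ax":0,"ay":0,"az":0,"gripper":0},{"tx":10,"ty":0,"tz":29,"ax":0,"ay":0,"az":0,"gripper":0},{"tx":0,"ty":0,"tz":0,"ax":0,"ay":0,"az":0,"gripper":0},{"tx":0,"ty":0,"tz":0,"ax":0,"ay":0,"az":0,"gripper":0}]' >/dev/null
python3 - <<'E'
from h import *
prs();go(PW(-65,-100,110),RL(40))
E
```

```text
press-frame tcp mm -102.8 -97.6 149.6 F [ 0.6 -0.6  1.3] t13.43 j [-0.12 -0.25  0.56  2.24  0.08  0.77  1.73]
t13.43 pos [ 0.427  -0.2454  0.1496] tool mm [-21.5  -2.7  50.4] opening 0.003 F [ 0.6 -0.6  1.3] y [0.232 0.973 0.003]
turn deg [  0.3 -19.5   0.1]
```

```bash
python3 -m handwheel '[{"tx":0,"ty":-1,"tz":26,"ax":0,"ay":0,"az":0,"gripper":0},{"tx":0,"ty":-1,"tz":27,"ax":0,"ay":0,"az":0,"gripper":0},{"tx":0,"ty":0,"tz":0,"ax":0,"ay":-5,"az":0,"gripper":0},{"tx":0,"ty":0,"tz":0,"ax":0,"ay":-5,"az":0,"gripper":0},{"tx":0,"ty":0,"tz":0,"ax":0,"ay":0,"az":0,"gripper":0},{"tx":0,"ty":0,"tz":0,"ax":0,"ay":0,"az":0,"gripper":0}]' >/dev/null
python3 - <<'E'
from h import *
prs();go(PW(-55,-100,90),RL(40))
E
```

```text
press-frame tcp mm -82.3 -99.9 103.3 F [-0.1 -0.3  0.3] t13.93 j [-0.15 -0.23  0.65  2.39 -0.02  0.42  1.87]
t13.93 pos [ 0.4464 -0.2525  0.1033] tool mm [-16.7  -0.3  25.4] opening 0.004 F [-0.1 -0.3  0.3] y [0.233 0.972 0.005]
turn deg [ 0.3 -9.2  0. ]
```

```bash
python3 -m handwheel '[{"tx":-9,"ty":0,"tz":12,"ax":0,"ay":0,"az":0,"gripper":0},{"tx":-8,"ty":0,"tz":13,"ax":0,"ay":0,"az":0,"gripper":0},{"tx":0,"ty":0,"tz":0,"ax":0,"ay":-5,"az":0,"gripper":0},{"tx":0,"ty":0,"tz":0,"ax":0,"ay":0,"az":0,"gripper":0},{"tx":0,"ty":0,"tz":0,"ax":0,"ay":0,"az":0,"gripper":0}]' >/dev/null
python3 - <<'E'
from h import *
prs();go(PW(-20,-100,72),RL(40))
p=manip.get_image("side");cv2.imwrite("pics/side8.png",p["frame"])
for t in("tread","candle"):print([(round(d["p"],2),(np.array(d["extent"])*[560,420,560,420]).round(1).tolist()) for d in manip.search_frame(t,p)])
E
```

```text
press-frame tcp mm -54.9 -98.3 91.9 F [-0.7 -0.1 -0.4] t14.35 j [-0.13 -0.13  0.63  2.37 -0.24  0.35  2.07]
t14.35 pos [ 0.4734 -0.2574  0.0919] tool mm [-19.2  -2.1  35.3] opening 0.002 F [-0.7 -0.1 -0.4] y [0.229 0.973 0.007]
turn deg [ 0.6 -8.2  0.2]
[(0.9, [311.2, 169.3, 353.8, 195.6])]
[(0.86, [300.8, 201.2, 312.6, 229.1]), (0.73, [288.5, 383.6, 301.9, 413.5]), (0.52, [226.3, 344.2, 240.6, 375.3])]
```

```bash
python3 -m handwheel '[{"tx":-9,"ty":-1,"tz":18,"ax":0,"ay":0,"az":0,"gripper":0},{"tx":0,"ty":-1,"tz":0,"ax":0,"ay":-4,"az":0,"gripper":0},{"tx":0,"ty":0,"tz":0,"ax":0,"ay":-4,"az":0,"gripper":0},{"tx":0,"ty":0,"tz":0,"ax":0,"ay":0,"az":0,"gripper":0},{"tx":0,"ty":0,"tz":0,"ax":0,"ay":0,"az":0,"gripper":0}]' >/dev/null
python3 - <<'E'
from h import *
prs();go(PW(-20,-100,68),RL(40))
E
```

```text
press-frame tcp mm -35.9 -99.4 84.7 F [0.5 0.1 0.1] t14.92 j [-0.05 -0.07  0.58  2.39 -0.64  0.26  2.46]
t14.92 pos [ 0.4916 -0.263   0.0847] tool mm [-3.  -0.9 22.8] opening 0.005 F [0.5 0.1 0.1] y [0.229 0.973 0.009]
turn deg [ 0.7 -3.9  0. ]
```

```bash
python3 -m handwheel '[{"tx":-1,"ty":-1,"tz":8,"ax":0,"ay":0,"az":0,"gripper":0},{"tx":-1,"ty":0,"tz":8,"ax":0,"ay":0,"az":0,"gripper":0},{"tx":-1,"ty":0,"tz":6,"ax":0,"ay":0,"az":0,"gripper":0},{"tx":0,"ty":0,"tz":0,"ax":0,"ay":0,"az":0,"gripper":0},{"tx":0,"ty":0,"tz":0,"ax":0,"ay":0,"az":0,"gripper":0}]' >/dev/null
python3 - <<'E'
from h import *
prs();go(PW(-19,-100,38),RL(40))
E
```

```text
press-frame tcp mm -20.1 -97.8 70.8 F [-1.  -1.5 -0.3] t15.33 j [-0.09  0.01  0.61  2.37 -0.86  0.24  2.65]
t15.33 pos [ 0.5073 -0.2652  0.0708] tool mm [18.4 -2.4 27.2] opening 0.004 F [-1.  -1.5 -0.3] y [0.227 0.974 0.008]
turn deg [ 0.7 -4.   0.2]
```

```bash
python3 -m handwheel '[{"tx":0,"ty":0,"tz":0,"ax":0,"ay":0,"az":5,"gripper":0},{"tx":0,"ty":0,"tz":0,"ax":0,"ay":0,"az":5,"gripper":0},{"tx":0,"ty":0,"tz":0,"ax":0,"ay":0,"az":0,"gripper":0},{"tx":0,"ty":0,"tz":0,"ax":0,"ay":0,"az":0,"gripper":0}]' >/dev/null
python3 - <<'E'
from h import *
prs();go(PW(-20,-100,58),RL(40));go(PW(-19,-100,38),RL(40))
E
```

```text
press-frame tcp mm -20.4 -98.0 70.9 F [-0.3 -0.8 -0.5] t15.67 j [-0.09  0.01  0.62  2.37 -0.86  0.24  2.48]
t15.67 pos [ 0.507  -0.2653  0.0709] tool mm [ 6.8 -3.3 10.6] opening 0.006 F [-0.3 -0.8 -0.5] y [0.359 0.927 0.108]
turn deg [ 0.3 -4.  -9.7]
t15.67 pos [ 0.507  -0.2653  0.0709] tool mm [17.5 -5.4 27.4] opening 0.006 F [-0.3 -0.8 -0.5] y [0.359 0.927 0.108]
turn deg [ 0.3 -4.  -9.7]
```

```bash
python3 -m handwheel '[{"tx":2.7,"ty":-1,"tz":4.1,"ax":0,"ay":0,"az":0,"gripper":0},{"tx":2.7,"ty":-1,"tz":4.1,"ax":0,"ay":0,"az":0,"gripper":0},{"tx":1,"ty":0,"tz":2,"ax":0,"ay":0,"az":0,"gripper":0},{"tx":0,"ty":0,"tz":0,"ax":0,"ay":0,"az":0,"gripper":0},{"tx":0,"ty":0,"tz":0,"ax":0,"ay":0,"az":0,"gripper":0}]' >/dev/null
python3 - <<'E'
from h import *
prs();go(PW(-20,-100,50))
E
python3 -m handwheel '[{"tx":2.2,"ty":-0.7,"tz":3.2,"ax":0,"ay":0,"az":0,"gripper":0},{"tx":2.2,"ty":-0.7,"tz":3.2,"ax":0,"ay":0,"az":0,"gripper":0},{"tx":0,"ty":0,"tz":0,"ax":0,"ay":0,"az":0,"gripper":0},{"tx":0,"ty":0,"tz":0,"ax":0,"ay":0,"az":0,"gripper":0}]' >/dev/null
python3 - <<'E'
from h import *
prs();go(PW(-20,-100,41))
E
```

```text
press-frame tcp mm -19.6 -99.0 58.7 F [-2.4  1.5  5. ] t16.08 j [-0.04  0.04  0.58  2.37 -1.03  0.24  2.65]
t16.08 pos [ 0.5076 -0.2665  0.0587] tool mm [ 5.2 -2.   6.8] opening 0.004 F [-2.4  1.5  5. ] y [0.359 0.927 0.108]
press-frame tcp mm -19.5 -100.0 55.7 F [1.  4.2 6.8] t16.42 j [ 0.22  0.06  0.3   2.37 -1.03  0.22  2.65]
t16.42 pos [ 0.5073 -0.2674  0.0557] tool mm [ 8.9 -1.6 11.7] opening 0.000 F [1.  4.2 6.8] y [0.359 0.927 0.106]
```

```bash
python3 -m handwheel '[{"tx":-2,"ty":0,"tz":-3,"ax":0,"ay":0,"az":7,"gripper":0},{"tx":-2,"ty":0,"tz":-3,"ax":0,"ay":0,"az":7,"gripper":0},{"tx":0,"ty":0,"tz":0,"ax":0,"ay":0,"az":4,"gripper":0},{"tx":0,"ty":0,"tz":0,"ax":0,"ay":0,"az":0,"gripper":0},{"tx":0,"ty":0,"tz":0,"ax":0,"ay":0,"az":0,"gripper":0}]' >/dev/null
python3 - <<'E'
from h import *
prs();go(PW(-16,-100,60),RL(38));go(PW(-16,-100,50),RL(38))
E
```

```text
press-frame tcp mm -19.6 -101.7 62.9 F [-0.7 -2.3  4.5] t16.83 j [ 0.19  0.04  0.34  2.36 -0.95  0.23  2.26]
t16.83 pos [ 0.5069 -0.2691  0.0629] tool mm [-0.3  2.   4.5] opening 0.004 F [-0.7 -2.3  4.5] y [0.569 0.774 0.278]
turn deg [ -0.   -2.1 -27.5]
t16.83 pos [ 0.5069 -0.2691  0.0629] tool mm [ 4.9 -0.8 12.6] opening 0.004 F [-0.7 -2.3  4.5] y [0.569 0.774 0.278]
turn deg [ -0.   -2.1 -27.5]
```

```bash
python3 -m handwheel '[{"tx":0.5,"ty":1,"tz":4,"ax":0,"ay":0,"az":0,"gripper":0},{"tx":2,"ty":-1,"tz":3.2,"ax":0,"ay":0,"az":0,"gripper":0},{"tx":2,"ty":-1,"tz":3.2,"ax":0,"ay":0,"az":0,"gripper":0},{"tx":0,"ty":0,"tz":0,"ax":0,"ay":0,"az":0,"gripper":0}]' >/dev/null
python3 - <<'E'
from h import *
prs();go(PW(-16,-100,48),RL(38))
p=manip.get_image("scene");cv2.imwrite("pics/scene9.png",p["frame"])
print([(round(d["p"],2),(np.array(d["extent"])*[560,420,560,420]).round(1).tolist()) for d in manip.search_frame("candle",p)])
E
```

```text
press-frame tcp mm -18.0 -100.3 50.7 F [-3.8 -0.5  7.5] t17.17 j [ 0.21  0.07  0.32  2.37 -1.09  0.22  2.39]
t17.17 pos [ 0.5088 -0.2681  0.0507] tool mm [0.1 0.3 3.3] opening 0.001 F [-3.8 -0.5  7.5] y [0.569 0.774 0.277]
turn deg [ -0.   -2.2 -27.5]
[(0.59, [354.9, 314.3, 368.3, 328.6]), (0.55, [406.0, 285.2, 416.7, 304.2]), (0.53, [239.6, 190.6, 253.8, 214.0])]
```

```bash
python3 -m handwheel '[{"tx":1.5,"ty":-0.8,"tz":2.5,"ax":0,"ay":0,"az":0,"gripper":0},{"tx":1.5,"ty":-0.8,"tz":2.5,"ax":0,"ay":0,"az":0,"gripper":0},{"tx":0,"ty":0,"tz":0,"ax":0,"ay":0,"az":0,"gripper":0}]' |sed -n 1,4p; python3 -c "
from h import *;prs()"
python3 -m handwheel '[{"tx":1.5,"ty":-0.8,"tz":2.5,"ax":0,"ay":0,"az":0,"gripper":0},{"tx":0,"ty":0,"tz":0,"ax":0,"ay":0,"az":0,"gripper":0}]'|sed -n 1,4p ; python3 -c "
from h import *;prs()"
```

```text
clock: 17.52
ee_pos: [0.5093, -0.2685, 0.046]
ee_rot: [0.883, 2.356, 0.11]
contact_force: [-19.7, 5.4, 30.4]
press-frame tcp mm -17.4 -100.5 46.0 F [-19.7   5.4  30.4] t17.52 j [ 0.22  0.08  0.31  2.37 -1.16  0.22  2.47]
clock: 17.68
ee_pos: [0.5098, -0.2687, 0.0446]
ee_rot: [0.883, 2.353, 0.111]
contact_force: [-42.7, 14.8, 61.2]
press-frame tcp mm -16.9 -100.7 44.6 F [-42.7  14.8  61.2] t17.68 j [ 0.23  0.09  0.3   2.37 -1.2   0.21  2.51]
```

```bash
python3 -m handwheel '[{"tx":0.2,"ty":0,"tz":-1.2,"ax":0,"ay":0,"az":0,"gripper":0},{"tx":0,"ty":0,"tz":0,"ax":0,"ay":0,"az":0,"gripper":0},{"tx":0,"ty":0,"tz":0,"ax":0,"ay":0,"az":0,"gripper":0},{"tx":0,"ty":0,"tz":0,"ax":0,"ay":0,"az":0,"gripper":0},{"tx":0,"ty":0,"tz":0,"ax":0,"ay":0,"az":0,"gripper":0},{"tx":0,"ty":0,"tz":0,"ax":0,"ay":0,"az":0,"gripper":0},{"tx":0,"ty":0,"tz":0,"ax":0,"ay":0,"az":0,"gripper":0},{"tx":0,"ty":0,"tz":0,"ax":0,"ay":0,"az":0,"gripper":0}]'|sed -n 1,4p
python3 - <<'E'
from h import *
prs();ims=[]
for n in("scene","side"):
    p=manip.get_image(n);u,v=proj(p,PW(-20,-20,80)).astype(int)
    ims.append(cv2.resize(p["frame"][v-70:v+70,u-65:u+65],(400,430),interpolation=cv2.INTER_CUBIC))
cv2.imwrite("pics/c9.png",np.hstack(ims))
E
```

```text
clock: 18.35
ee_pos: [0.5094, -0.2685, 0.0455]
ee_rot: [0.882, 2.354, 0.11]
contact_force: [-24.9, 7.5, 41.7]
press-frame tcp mm -17.2 -100.6 45.5 F [-24.9   7.5  41.7] t18.35 j [ 0.23  0.08  0.3   2.37 -1.19  0.21  2.49]
```

View pics/c9.png

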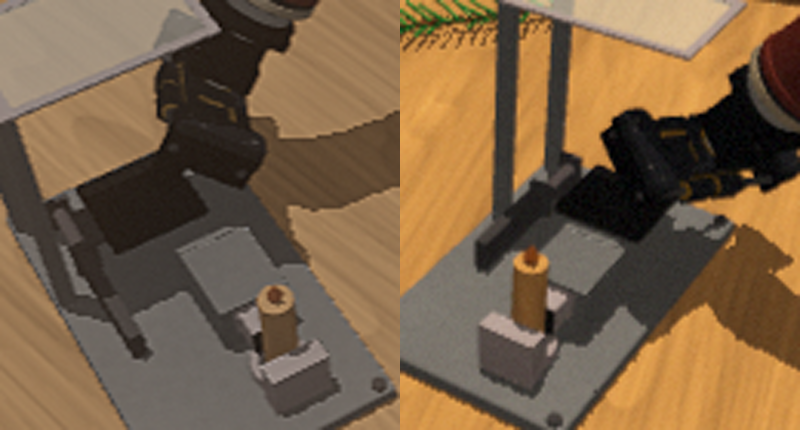

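The picture shows the stamp out against the candle at crop (265,325). The candle is upright, the tread is level under the fingertips, and the hand is clear of the canopy. I'll hold a little harder for a moment to be sure, then release.

```bash
python3 -m handwheel '[{"tx":0,"ty":0,"tz":1.2,"ax":0,"ay":0,"az":0,"gripper":0},{"tx":0,"ty":0,"tz":0,"ax":0,"ay":0,"az":0,"gripper":0},{"tx":0,"ty":0,"tz":0,"ax":0,"ay":0,"az":0,"gripper":0},{"tx":0,"ty":0,"tz":0,"ax":0,"ay":0,"az":0,"gripper":0},{"tx":0,"ty":0,"tz":0,"ax":0,"ay":0,"az":0,"gripper":0},{"tx":0,"ty":0,"tz":0,"ax":0,"ay":0,"az":0,"gripper":0},{"tx":0,"ty":0,"tz":0,"ax":0,"ay":0,"az":0,"gripper":0},{"tx":0,"ty":0,"tz":0,"ax":0,"ay":0,"az":0,"gripper":0}]'|sed -n 1,4p
python3 -m handwheel '[{"tx":-1,"ty":0.5,"tz":-3,"ax":0,"ay":0,"az":0,"gripper":0},{"tx":-2,"ty":1,"tz":-3.2,"ax":0,"ay":0,"az":0,"gripper":0},{"tx":-2,"ty":1,"tz":-3.2,"ax":0,"ay":0,"az":0,"gripper":0},{"tx":-2,"ty":1,"tz":-3.2,"ax":0,"ay":0,"az":0,"gripper":0},{"tx":-2,"ty":1,"tz":-3.2,"ax":0,"ay":0,"az":0,"gripper":0},{"tx":-1,"ty":0.5,"tz":-4,"ax":0,"ay":0,"az":0,"gripper":0},{"tx":0,"ty":0,"tz":-8,"ax":0,"ay":0,"az":0,"gripper":0},{"tx":0,"ty":0,"tz":0,"ax":0,"ay":0,"az":0,"gripper":0}]'|sed -n 1,4p
python3 - <<'E'
from h import *
prs();go(PW(-60,-100,105),RL(30))
E
```

```text
clock: 19.12
ee_pos: [0.5097, -0.2686, 0.0449]
ee_rot: [0.883, 2.353, 0.111]
contact_force: [-39.3, 12.5, 56.1]
clock: 19.78
ee_pos: [0.5016, -0.2661, 0.0712]
ee_rot: [0.883, 2.359, 0.11]
contact_force: [0.3, -0.6, -0.2]
press-frame tcp mm -25.5 -100.0 71.2 F [ 0.3 -0.6 -0.2] t19.78 j [ 0.18  0.01  0.35  2.37 -0.84  0.24  2.15]
t19.78 pos [ 0.5016 -0.2661  0.0712] tool mm [  7.4  -3.3 -47.6] opening 0.003 F [ 0.3 -0.6 -0.2] y [0.569 0.774 0.278]
turn deg [  2.    5.7 -27.5]
```

```bash
python3 -m handwheel '[{"tx":0,"ty":0,"tz":-7,"ax":0,"ay":0,"az":0,"gripper":0},{"tx":0,"ty":0,"tz":-6,"ax":0,"ay":0,"az":0,"gripper":0},{"tx":0,"ty":0,"tz":0,"ax":0,"ay":0,"az":0,"gripper":0},{"tx":0,"ty":0,"tz":0,"ax":0,"ay":0,"az":0,"gripper":0},{"tx":0,"ty":0,"tz":0,"ax":0,"ay":0,"az":0,"gripper":0},{"tx":0,"ty":0,"tz":0,"ax":0,"ay":0,"az":0,"gripper":0}]'|sed -n 1,4p
python3 - <<'E'
from h import *
prs()
for n in("scene","side"):
    p=manip.get_image(n)
    print(n,"exp",proj(p,PW(-20,100,15)).round(1),proj(p,PW(-20,100,131)).round(1))
    for t in("candle","tread"):print(t,[(round(d["p"],2),(np.array(d["extent"])*[560,420,560,420]).round(1).tolist()) for d in manip.search_frame(t,p)])
manip.get_obs();print(manip.close_job())
E
```

```text
clock: 20.28
ee_pos: [0.4945, -0.2645, 0.0808]
ee_rot: [0.886, 2.358, 0.111]
contact_force: [-0.0, 0.1, -0.4]
press-frame tcp mm -32.7 -100.1 80.8 F [-0.   0.1 -0.4] t20.28 j [ 0.18 -0.03  0.34  2.37 -0.72  0.26  2.04]
scene exp [245.8 215.4] [242.2 187.9]
candle [(0.69, [356.0, 312.2, 366.7, 332.5]), (0.44, [406.4, 285.3, 417.1, 303.6])]
tread [(0.6, [174.0, 142.7, 222.6, 175.1]), (0.46, [233.0, 198.1, 239.4, 204.8])]
side exp [303.9 235.4] [305.9 199.9]
candle [(0.75, [288.4, 383.4, 299.7, 413.2]), (0.72, [227.3, 341.2, 241.4, 374.3]), (0.62, [231.7, 306.7, 260.1, 340.6]), (0.58, [299.7, 203.5, 311.6, 229.3])]
tread [(0.63, [308.2, 173.1, 351.0, 197.0])]
the job is handed in; nothing more can be done
None
```

The job is handed in at about 20 s of the 64 s allowed, with no verdict shown. The candle was set down in the ring and let go, the pedal was held down for over a second at 40 to 60 N with the stamp out to the candle, and the last check found the candle in place and the hand touching nothing. The pedal angle was inferred from force and travel, not read directly.

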